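# Lay the next crosswise layer of stave blanks on the drying stack

## Task

Take the two pale stave blanks from the sloping rack and lay them flat on the drying stack as its third layer: crosswise to the layer now on top, one directly above each bottom-layer blank, with ends flush, so that the layers keep alternating. Set them down without dropping them and let go; leave the dark blank in the rack, and do not disturb the laid blanks or the other things on the bench.

Things in the scene. Friction and masses are not known exactly. Their poses are not given: they have to be found in the camera images.
- pale1_center (a point): first pale blank to be laid, lying flat on the sloping rack with its length running down the slope, one of three lanes 95 mm apart; its z axis leans 34 degrees from vertical, towards the rack's low edge. Own x points up the slope. 140 x 45 x 30 mm solid wooden stave blank (about 100 g, may be gripped firmly, own x along its length, y across its width, z through its thickness); this point is its centre, 15 mm up
- pale2_center (a point): second pale blank to be laid, lying flat on the sloping rack with its length running down the slope, one of three lanes 95 mm apart; its z axis leans 34 degrees from vertical, towards the rack's low edge. Own x points up the slope. 140 x 45 x 30 mm solid wooden stave blank (about 100 g, may be gripped firmly, own x along its length, y across its width, z through its thickness); this point is its centre, 15 mm up
- pale1: the first pale blank as a body; origin at the centre of its underside
- pale2: the second pale blank as a body; origin at the centre of its underside
- dark_center (a point): dark brown reject blank, to be left where it is, lying flat on the sloping rack with its length running down the slope, one of three lanes 95 mm apart; its z axis leans 34 degrees from vertical, towards the rack's low edge. Own x points up the slope. 140 x 45 x 30 mm solid wooden stave blank (about 100 g, may be gripped firmly, own x along its length, y across its width, z through its thickness); this point is its centre, 15 mm up
- rack: fixed sloping grey-painted rack 310 mm wide, about 200 mm deep, board inclined 34 degrees (0.6 rad), low edge towards the robot (its -x), where a ledge 14 mm proud of the board stops the blanks; the upper edge of the board is 143 mm above the table; origin on the table under its middle, x horizontally towards its high edge, y across the lanes. Free gap beside each blank about 40 to 60 mm
- skid: fixed drying skid, 190 x 190 mm, deck 30 mm above the table; origin on the table at its centre, z up; its x axis runs along the bottom layer's blanks, its y axis along the second layer's blanks. It carries two layers of pale blanks: bottom layer two blanks along x, second layer two blanks along y on top (top face 90 mm above the table)
- slot1 (a point): centre that a blank has when properly laid in the third layer at the skid's -y side: on skid, 47.5 mm from the middle, 105 mm above the table
- slot2 (a point): the same at the skid's +y side: 47.5 mm from the middle, 105 mm above the table; between the two laid blanks stays a 50 mm gap
- lower1_center (a point): bottom-layer blank at the skid's -y side, already laid, length along skid x: 140 x 45 x 30 mm solid wooden stave blank (about 100 g, may be gripped firmly, own x along its length, y across its width, z through its thickness); this point is its centre, 15 mm up
- lower2_center (a point): bottom-layer blank at the skid's +y side, already laid, length along skid x: 140 x 45 x 30 mm solid wooden stave blank (about 100 g, may be gripped firmly, own x along its length, y across its width, z through its thickness); this point is its centre, 15 mm up
- upper1_center (a point): second-layer blank at the skid's -x side, already laid, length along skid y: 140 x 45 x 30 mm solid wooden stave blank (about 100 g, may be gripped firmly, own x along its length, y across its width, z through its thickness); this point is its centre, 15 mm up
- upper2_center (a point): second-layer blank at the skid's +x side, already laid, length along skid y: 140 x 45 x 30 mm solid wooden stave blank (about 100 g, may be gripped firmly, own x along its length, y across its width, z through its thickness); this point is its centre, 15 mm up
- bucket: loose open wooden bucket, 156 mm across, 120 mm high; origin under its centre; bystander
- cup: blue ceramic mug, 74 mm across, 75 mm high; origin under its centre; bystander
- hoop: wooden hoop lying flat, 170 mm across, 12 mm high; origin under its centre; bystander
- mallet: wooden mallet lying down, 260 mm long; bystander
- plane: wooden hand plane, 150 x 50 mm, 75 mm high at its iron; origin under its centre; bystander
- offcuts: dark block 120 x 100 x 50 mm with two offcuts on it (70 mm high in all); origin under its centre; bystander
Not all that is in view belongs to the job. What is shaped like the pale1 but green or red is not meant.

How it is judged:
At the end, for the whole second after the job is handed in: Both pale blanks lie at rest in the third layer, one in each of slots 1 and 2 (either way about): centre within 15 mm horizontally and 5 mm in height of the slot, length within 0.15 rad of the skid's x axis; the four laid blanks are within 12 mm of where they began, the dark blank within 30 mm (((horizontal distance between pale1_center and slot1 below 0.015 m and z of pale1_center in the frame of skid between 0.1 and 0.11 m and angle between the x axis of each of pale1_center, pale2_center and the x axis of skid, either way round below 0.15 rad and horizontal distance between pale2_center and slot2 below 0.015 m and z of pale2_center in the frame of skid between 0.1 and 0.11 m) or (horizontal distance between pale1_center and slot2 below 0.015 m and z of pale1_center in the frame of skid between 0.1 and 0.11 m and angle between the x axis of each of pale1_center, pale2_center and the x axis of skid, either way round below 0.15 rad and horizontal distance between pale2_center and slot1 below 0.015 m and z of pale2_center in the frame of skid between 0.1 and 0.11 m)) and linear speed of each of pale1, pale2 below 0.02 m/s and distance of each of lower1_center, lower2_center, upper1_center, upper2_center from where it was at the start of the episode below 0.012 m and distance of dark_center from where it was at the start of the episode below 0.03 m); the robot touches nothing.
It fails at once if a pale blank is let go more than 20 mm above its resting height over the stack ((horizontal distance between pale1_center and skid below 0.14 m and z of pale1_center in the frame of skid above 0.125 m and contact force between the fingers and pale1 below 0.02 N) or (horizontal distance between pale2_center and skid below 0.14 m and z of pale2_center in the frame of skid above 0.125 m and contact force between the fingers and pale2 below 0.02 N)).
It fails at once if the dark blank is taken from its lane (moved by more than 30 mm) (distance of dark_center from where it was at the start of the episode above 0.03 m).
It fails at once if a bystander on the table (bucket, cup, hoop, mallet, plane, offcut block) is moved by more than 30 mm (distance of any of bucket, cup, hoop, mallet, plane, offcuts from where it was at the start of the episode above 0.03 m).
It also fails if it takes over 56 s, if anything falls off the work surface, if the arm or the gripper's body presses on something with over 40 N, if the wrist force passes 120 N, or if a joint passes its speed limit or range.

## Robot

A 6-joint arm with a two-finger parallel gripper is mounted at the origin on the work surface. World frame = base frame: x ahead of the robot, y to its left, z up, the work surface at z = 0. Lengths are in m, angles in rad, forces in N, time in s.
With the tool pointing down it reaches from about 0.35 to 0.975 m from the base axis. Payload 4.9 kg.
Tool frame: the origin (TCP) lies midway between the tips of the shut fingers; the grasp point (between the pads) lies 19 mm behind it; z points along the fingers, y is the line along which they close (so a half turn about z gives the same grasp; the last joint's range is limited). The gripper opens to 85 mm and grips with 20 to 120 N. Pads are 22 mm wide; open, the fingers measure 114 mm over their backs; the gripper's body (76 mm by 85 mm) begins 54 mm behind the grasp point. The pads swing forward as they close: fully open they stand 13 mm farther back than shut.
Start: joints at [1.044, 0.053, 1.613, -0, 1.476, -0.119], TCP at [0.248, 0.574, 0.231] pointing down, gripper open.
Joint ranges: [-3.01, 3.01], [-1.01, 2.22], [0.06, 2.58], [-1.02, 4.17], [0.09, 2.62], [-3.14, 3.14]. Speed limits (rad/s): [2.57, 2.57, 3.14, 3.14, 3.14, 3.14].

## Interface

Orientations are given as a unit quaternion [w, x, y, z].
In Python, from plant import state, grab_frame, job_done, cut_out, place_of gives the robot as it stands.
- The arm moves only by the tool jog_arm, never from a script. Its argument "motion" is text: rows parted by semicolons, each of 7 numbers parted by spaces: the opening in per cent of the stroke, from 0 (shut) to 100 (fully open), then the shift along the tool's x, y, z as a fraction of full scale, then the turn, a rotation vector about the tool's x, y, z as a fraction of full scale. A call has exactly 5 rows; each row is the pose to reach, as a shift and turn from the pose commanded when the call began, along the tool's axes at that moment; what a row does not reach only later rows make up. Full scale, the value 1, is 50 cm for a shift and 1.5 rad for a turn. A row lasts 1/8 s, in which the tool goes at most 62.5 mm and 10.7 degrees, less where a joint would pass 70% of its speed; a pose out of reach is approached as far as the arm can. A call with a number of a shift or a turn outside -1 to 1 is refused whole. A call with a gripper value outside its range is refused whole. The fingers move at their own pace and stop on an object; the grip force is fixed at half the most. Time passes only in rows, so rows that repeat a pose let the fingers close, or fill a call up. It gives the time, the measured TCP pose, the force, the opening and the grip force at its end, in the units of the state.
- state(): the state, without advancing time (a new reading comes with each control period).
- grab_frame(name): name is "scene" or "side" or "wrist"; returns a dict with "color" (384x512x3 uint8, red, green, blue), "range_z" (384x512 float32, m along the optical axis (not along the pixel's ray), 0 where there is no reading), "intrinsics" (3x3 intrinsics, pixels), "world_from_camera" (4x4, takes a point from camera to world coordinates). Camera axes: x right, y up, looking along -z (the intrinsics and any distortion apply to the point x, -y, -z); pixel columns grow to the right and rows downward; lengths in m; the calibration is good to about 2 mm. A picture is of the moment at which its call begins.
- job_done(): hands the job in; it is judged then, once.
Trained networks look in the newest picture that a camera, given by its name, has taken for a name from the list of things; names that differ only in an ending like _2 or _b are one class to them, and where a whole thing is asked for, a point or a joint stands for the part that bears it (a point fixed in the world has none). Each returns a list of dicts, best first, with "p" (0 to 1); they miss things now and then, are a little off and sometimes report something else, mostly with a low value. They report only what shows in the picture. A call takes as long as a camera call. They do not tell look-alikes from the thing itself.
- cut_out(camera, thing): "pixels" (384x512 bool, what is visible of it).
- place_of(camera, thing): "at" ([x, y, z] in m, in world coordinates, good to about 4 mm: a listed point, or the origin of a listed thing).
The state is a dict: "time": time; "joint_pos": joint angles; "joint_vel": joint speeds; "joint_efforts": joint torques, N m; "tool_pos": TCP position; "tool_rot": TCP orientation; "contact_force": force on the tool from outside, world axes, zero at the start; "ft_torque": the same for the moment, N m; "gripper_width": opening from 0.0 (shut) to 1.0 (fully open); "grasp_force": force on a finger pad.
Only numpy, scipy, OpenCV 4.12 (cv2) and the standard library are available. Lean on these libraries where they do the work, as an engineer would, in place of code of your own. Each camera call takes 0.05 s, during which the arm holds its last target. There are 200 camera calls.

## Working session

There is one attempt and no reset: what is moved stays moved. The work goes in short steps, Python scripts to look and compute and a tool call to move; the robot and the scene stay as the last step left them, time stands still between calls to the robot, and variables do not carry over. Pictures are saved under pics/ and viewed, at most 10 in all, crops included, and the job is handed in when it is done.

Besides the shell and the picture viewer there is one more tool, called after "Call:" as name(argument=value, ...) on one line, values as JSON. jog_arm: Moves the arm, as the interface text tells. Shift numbers are shares of 50 cm and turn numbers shares of 1.5 rad, none past 1 either way. Its arguments: {"type":"object","properties":{"motion":{"type":"string"}},"required":["motion"]}

```bash
mkdir -p pics; python3 - <<'E'
from plant import *
import cv2,numpy as np
s=state();print(s)
for c in("scene","side"):
    f=grab_frame(c);cv2.imwrite(f"pics/{c}0.png",f["color"][:,:,::-1]);np.savez(f"{c}0.npz",**f)
    for t in("pale1_center","dark_center","rack","skid","slot1","lower1_center","upper1_center","bucket","cup","offcuts","hoop","mallet","plane"):
        print(c,t,[(round(float(d["p"]),2),np.round(d["at"],3).tolist()) for d in place_of(c,t)][:5])
E
```

```text
{'time': 0.0, 'joint_pos': array([ 1.04399363e+00,  5.33654125e-02,  1.61431150e+00, -1.72903421e-05,
        1.47600115e+00, -1.19004888e-01]), 'joint_vel': array([ 7.96261878e-04, -1.68557800e-03, -7.03295128e-05,  6.43619041e-04,
        9.71967615e-04, -1.69819403e-03]), 'joint_efforts': array([ 2.28358172e-04, -3.93656516e+01, -3.70183754e+01,  9.37810341e-06,
        6.58231991e-03,  1.43497907e-06]), 'tool_pos': array([0.24755501, 0.57319498, 0.23004727]), 'tool_rot': array([-3.22712291e-04,  2.02488076e-01,  9.79284173e-01, -9.91547234e-04]), 'contact_force': array([0.53761573, 0.20468858, 0.88312241]), 'ft_torque': array([-0.02345887, -0.00076609, -0.00426628]), 'grasp_force': 0.0, 'gripper_width': 1.0005241001648928}
scene pale1_center [(0.7, [0.302, 0.409, 0.014]), (0.65, [0.296, 0.224, 0.016]), (0.59, [0.501, 0.232, 0.09])]
scene dark_center [(0.72, [0.483, 0.148, 0.085])]
scene rack [(0.82, [0.535, 0.233, 0.002])]
scene skid [(0.9, [0.488, -0.227, -0.0])]
scene slot1 [(0.89, [0.507, -0.271, 0.101]), (0.74, [0.46, -0.186, 0.105]), (0.42, [0.77, -0.192, -0.0]), (0.37, [0.4
[... 471 characters left out ...]
 (0.58, [0.492, 0.237, 0.089])]
side dark_center [(0.75, [0.488, 0.152, 0.09])]
side rack [(0.97, [0.534, 0.239, -0.001])]
side skid [(0.56, [0.486, -0.226, -0.002]), (0.35, [0.537, 0.237, 0.002])]
side slot1 [(0.78, [0.508, -0.272, 0.108]), (0.63, [0.463, -0.185, 0.102])]
side lower1_center [(0.71, [0.508, -0.27, 0.045]), (0.64, [0.756, 0.202, -0.006])]
side upper1_center [(0.81, [0.445, -0.25, 0.074])]
side bucket []
side cup [(0.7, [0.683, -0.017, 0.001])]
side offcuts [(0.93, [0.591, -0.568, 0.002])]
side hoop [(0.82, [0.756, 0.2, -0.003]), (0.61, [0.499, 0.234, 0.077])]
side mallet [(0.75, [0.772, -0.191, 0.003]), (0.47, [0.494, 0.238, 0.089])]
side plane [(0.92, [0.432, 0.012, 0.001])]
```

```bash
python3 - <<'E'
import cv2,numpy as np
f=cv2.imread("pics/scene0.png");cv2.imwrite("pics/scene0b.png",cv2.resize(f,(800,600)))
E
```

```text
(no output)
```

View pics/scene0b.png

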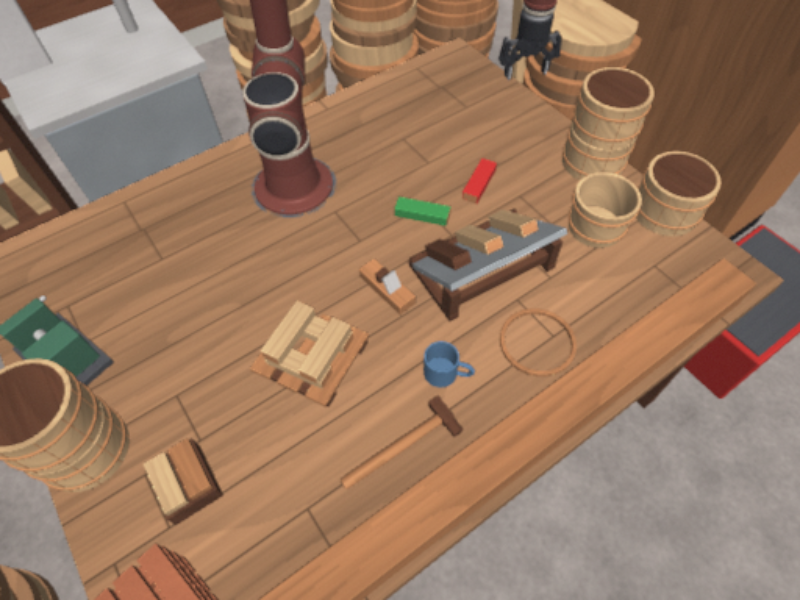

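View pics/side0.png

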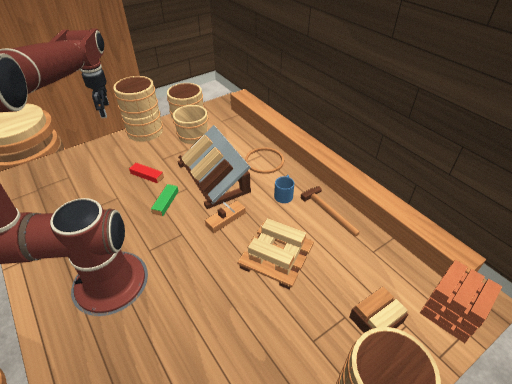

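The scene view shows red (480,180) and green (422,210) look-alikes flat on the table. The three rack blanks are dark (447,252), pale (480,237) and pale (515,222). The skid is at (312,348). The two pale blanks on the rack are the ones meant. I'll confirm that in a crop and fit the poses from depth.

```bash
cat > h.py <<'E'
import numpy as np,cv2
def cloud(f):
    K=f["intrinsics"];T=f["world_from_camera"];d=f["range_z"]
    v,u=np.mgrid[:d.shape[0],:d.shape[1]]
    P=np.stack([(u-K[0,2])/K[0,0]*d,-(v-K[1,2])/K[1,1]*d,-d],-1)
    W=P@T[:3,:3].T+T[:3,3]; W[d<=0]=np.nan
    return W
def rect(p): # xy pts -> centre,size,angle of long side
    (c,s,a)=cv2.minAreaRect((p*1000).astype(np.float32))
    if s[0]<s[1]: s=s[::-1];a+=90
    return np.round(c,1),np.round(s,1),round((a+90)%180-90,1)
E
python3 - <<'E'
from h import *
ims=[]
for c in("scene","side"):
    f=np.load(c+"0.npz");W=cloud(f);x,y,z=W[...,0],W[...,1],W[...,2];C=f["color"]
    print(c)
    near=(np.hypot(x-.487,y+.227)<.13)
    for lo,hi in((.083,.1),(.053,.068),(.024,.036)):
        m=(near&(z>lo)&(z<hi)).astype(np.uint8)
        n,l,st,ce=cv2.connectedComponentsWithStats(m)
        for i in range(1,n):
            if st[i,4]>25: print(lo,st[i,4],ce[i].round(),rect(W[l==i][:,:2]),round(float(np.median(z[l==i])),4))
    # rack: pixels
    r=(np.abs(x-.52)<.15)&(np.abs(y-.235)<.2)&(z>.03)
    sat=C.max(-1).astype(int)-C.min(-1)
    # grey board plane
    b=r&(sat<40)&(C.max(-1)>70)
    p=W[b]; 
    for _ in range(5):
        c0=np.median(p,0) if _==0 else p.mean(0);n=np.linalg.svd(p-p.mean(0))[2][2];n*=np.sign(n[2]); d=(p-p.mean(0))@n; c0=p.mean(0); p=p[abs(d)<max(.003,1.5*d.std())]
    print("board",len(p),n.round(3),"tilt",np.degrees(np.arccos(n[2])).round(1),"low dir",np.degrees(np.arctan2(n[1],n[0])).round(1),c0.round(3))
    h=(W-c0)@n
    up=-np.array([n[0],n[1],0]);up/=np.hypot(*up[:2]);ux=up-n*(up@n);ux/=np.linalg.norm(ux);uy=np.cross(n,ux)
    m=(r&(h>.024)&(h<.037)).astype(np.uint8)
    k,l,st,ce=cv2.connectedComponentsWithStats(m)
    for i in range(1,k):
        if st[i,4]>40:
            q=W[l==i]-c0; print(st[i,4],ce[i].round(),C[l==i].mean(0).round(),rect(np.c_[q@ux,q@uy]),"h",np.median(q@n).round(4),"mid",np.round(c0+ux*(q@ux).mean()+uy*(q@uy).mean(),3))
            cc,ss,a=cv2.minAreaRect(np.c_[q@ux,q@uy].astype(np.float32)*1000); print("   centre",np.round(c0+ux*cc[0]/1000+uy*cc[1]/1000+n*.015,4))
    print("ux",ux.round(3))
s=cv2.imread("pics/scene0.png")[90:230,200:400];t=cv2.imread("pics/side0.png")[110:250,120:320]
cv2.imwrite("pics/crop1.png",np.vstack([cv2.resize(s,(428,300),interpolation=2),cv2.resize(t,(428,300),interpolation=2)]))
E
```

```text
scene
0.083 532 [184. 211.] (array([ 444.9, -248. ]), array([139.7,  46.3]), -62.7) 0.0912
0.083 562 [207. 222.] (array([ 526.9, -204.8]), array([142.7,  47.3]), -62.2) 0.0912
0.053 138 [202. 209.] (array([ 457.2, -189.4]), array([48.1, 39.6]), -60.8) 0.061
0.053 172 [186. 230.] (array([ 485.9, -279.1]), array([83. , 45.5]), 30.0) 0.0612
0.053 32 [208. 240.] (array([ 567.8, -233.5]), array([45.1,  5.9]), -61.3) 0.0599
0.024 528 [216. 236.] (array([ 548.4, -193. ]), array([190.5,  53.4]), -63.6) 0.031
0.024 65 [196. 221.] (array([ 470.4, -227.3]), array([38.1, 25. ]), -63.9) 0.031
0.024 136 [168. 235.] (array([ 458.1, -329.2]), array([58.1, 37.1]), 14.0) 0.0307
0.024 131 [186. 244.] (array([ 523.4, -298.4]), array([59.5, 29. ]), 30.9) 0.0309
board 1015 [-0.555  0.055  0.83 ] tilt 33.9 low dir 174.3 [0.552 0.213 0.112]
198 [328. 139.] [158. 128.  96.] (array([-63.1, 114.6]), array([142.8,  46.4]), -0.0) h 0.0294 mid [0.519 0.33  0.082]
   centre [0.5025 0.3333 0.089 ]
205 [306. 150.] [157. 128.  97.] (array([-62. ,  16.7]), array([143.9,  47.7]), 0.1) h 0.0296 mid [0.509 0.233 0.082]
 
[... 734 characters left out ...]
 (array([ 423.1, -262.3]), array([189.4,  52.9]), -61.8) 0.0303
0.024 126 [299. 261.] (array([ 522.6, -301.2]), array([51.1, 26.7]), 29.0) 0.0305
board 1034 [-0.56   0.055  0.827] tilt 34.2 low dir 174.4 [0.541 0.194 0.104]
279 [195. 148.] [201. 168. 118.] (array([-51.8, 134.4]), array([141.6,  52.3]), -1.5) h 0.0293 mid [0.512 0.329 0.076]
   centre [0.503  0.3325 0.0877]
298 [205. 162.] [202. 168. 117.] (array([-51.9,  33.8]), array([141.1,  51.7]), 0.9) h 0.0296 mid [0.503 0.231 0.076]
   centre [0.4929 0.2323 0.0876]
342 [214. 174.] [88. 56. 41.] (array([-51.8, -50.7]), array([141. ,  49.6]), 1.7) h 0.0294 mid [0.494 0.146 0.076]
   centre [0.4848 0.1482 0.0877]
ux [ 0.823 -0.081  0.562]
```

View pics/crop1.png

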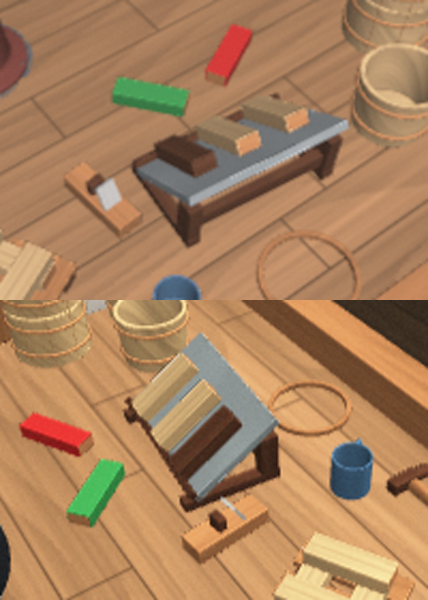

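The crop confirms it: brown blank at the plane side, two pale ones in the other two lanes, and red and green lying on the table. I fitted A at (.5025,.333,.088), B at (.493,.2335,.088), the skid centre at (.486,-.2275) and skid x at 27.6°. The heights and sizes agree with the given values.

```bash
cat >> h.py <<'E'
from scipy.spatial.transform import Rotation as R
n=np.array([-.5575,.055,.8285]);n/=np.linalg.norm(n)
az=np.arctan2(n[1],n[0]); UY=np.array([np.sin(az),-np.cos(az),0])
RG=np.c_[np.cross(UY,-n),UY,-n]
def down(deg):
    a=np.radians(deg);y=np.array([-np.sin(a),np.cos(a),0]);z=np.array([0,0,-1.]);return np.c_[np.cross(y,z),y,z]
RP=down(27.6)
A=np.array([.5025,.333,.088]);B=np.array([.493,.2335,.088])
off=np.array([-.022,.0421,0]);S=np.array([.486,-.2275,.105]);S1=S-off;S2=S+off
def Q(q): return R.from_quat([q[1],q[2],q[3],q[0]]).as_matrix()
def rel(p0,R0,p1,R1): # shares
    s=R0.T@(np.asarray(p1)-p0)/.5; t=R.from_matrix(R0.T@R1).as_rotvec()/1.5
    print(np.round(s,4),np.round(t,4))
E
python3 - <<'E'
from h import *
from plant import state
s=state();p,r=s["tool_pos"],Q(s["tool_rot"])
pre=A+n*.12;g=A-n*.011
rel(p,r,pre,RG);rel(pre,RG,g,RG)
E
```

```text
[-0.5304 -0.281   0.0878] [-0.0613 -0.3932 -0.2002]
[ 0.    -0.     0.262] [0. 0. 0.]
```

Call:
jog_arm(motion="75 -0.106 -0.056 0.0176 -0.0123 -0.0786 -0.04; 75 -0.212 -0.112 0.035 -0.0245 -0.157 -0.08; 75 -0.318 -0.169 0.053 -0.0368 -0.236 -0.12; 75 -0.424 -0.225 0.07 -0.049 -0.3146 -0.16; 75 -0.53 -0.281 0.088 -0.0613 -0.3932 -0.2002")

```text
time: 2.02
tool_pos: [0.4364, 0.3387, 0.1879]
tool_rot: [0.295, 0.046, 0.954, -0.014]
contact_force: [0.7, 0.0, 0.4]
gripper_width: 0.75
grasp_force: 0.0
```

```bash
cat > st.py <<'E'
import sys
from h import *
from plant import state
s=state();p,r=s["tool_pos"],Q(s["tool_rot"])
print(s["time"],p.round(4),"w",round(s["gripper_width"],3),"gf",s["grasp_force"],"F",s["contact_force"].round(1),"j",s["joint_pos"].round(2))
pa,Ra=eval(sys.argv[1]);rel(p,r,pa,Ra)
E
python3 st.py "A-n*.011,RG"
```

```text
2.025 [0.4364 0.3387 0.1879] w 0.75 gf 0.0 F [0.7 0.  0.4] j [ 0.74 -0.31  2.1  -0.52  0.99 -0.53]
[0.0033 0.0013 0.2617] [0.001  0.0032 0.0017]
```

Call:
jog_arm(motion="75 0 0 0.03 0 0 0; 75 0.001 0 0.06 0 0 0; 75 0.002 0 0.09 0 0 0; 75 0.002 0.001 0.12 0 0.002 0.001; 75 0.002 0.001 0.14 0 0.002 0.001")

```text
time: 2.65
tool_pos: [0.4741, 0.3368, 0.1278]
tool_rot: [0.291, 0.047, 0.955, -0.014]
contact_force: [-0.6, 0.7, -0.2]
gripper_width: 0.746
grasp_force: 0.0
```

```bash
python3 st.py "A-n*.011,RG"; python3 - <<'E'
from h import *
from plant import *
f=grab_frame("wrist");cv2.imwrite("pics/w1.png",f["color"][:,:,::-1])
W=cloud(f);s=state();p,r=s["tool_pos"],Q(s["tool_rot"])
for t in("pale1_center",):print([(d["p"],d["at"]) for d in place_of("wrist",t)])
h=(W-A)@n;m=((abs(h-.015)<.007)&(np.linalg.norm(W-A,axis=-1)<.09)).astype(np.uint8)
q=(W[m>0]-A);L=(q@RG)[:,:2];print(m.sum(),rect(L),np.median(q@n))
E
```

```text
2.65 [0.4741 0.3368 0.1278] w 0.746 gf 0.0 F [-0.6  0.7 -0.2] j [ 0.68 -0.17  2.09 -0.54  0.85 -0.51]
[-0.0034 -0.0019  0.12  ] [-0.0001 -0.0025 -0.0006]
[(0.83, [0.491, 0.2366, 0.0861])]
15875 (array([ -0.3, -33.1]), array([139.9, 111.7]), 0.1) 0.013172386047900771
```

View pics/w1.png

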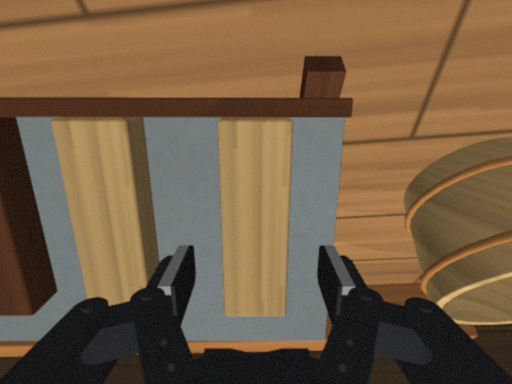

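The wrist view shows pale blank A upright at columns 220–290, midway between the fingers at columns 177–335. I'll descend and grip.

Call:
jog_arm(motion="75 -0.001 0 0.04 0 0 0; 75 -0.002 -0.001 0.08 0 -0.001 0; 75 -0.003 -0.001 0.11 0 -0.001 0; 75 -0.003 -0.001 0.121 0 -0.001 0; 75 -0.003 -0.001 0.121 0 -0.001 0")

```text
time: 3.38
tool_pos: [0.5085, 0.3325, 0.0793]
tool_rot: [0.292, 0.048, 0.955, -0.014]
contact_force: [-0.2, -0.2, 1.1]
gripper_width: 0.748
grasp_force: 0.0
```

Call:
jog_arm(motion="30 0 0 0 0 0 0; 30 0 0 0 0 0 0; 30 0 0 0 0 0 0; 30 0 0 0 0 0 0; 30 0 0 0 0 0 0")

```text
time: 4.0
tool_pos: [0.5086, 0.333, 0.0805]
tool_rot: [0.292, 0.048, 0.955, -0.014]
contact_force: [-3.7, -0.3, 5.2]
gripper_width: 0.512
grasp_force: 62.5
```

```bash
python3 st.py "A-n*.011,RG"
```

```text
4.0 [0.5086 0.333  0.0805] w 0.512 gf 62.54817008972168 F [-3.7 -0.3  5.2] j [ 0.63 -0.04  2.06 -0.58  0.74 -0.48]
[ 0.0017 -0.0012  0.0028] [ 0.0006 -0.0002 -0.0012]
```

Call:
jog_arm(motion="30 0 0 -0.04 0 0 0; 30 0 0 -0.1 0 0 0; 30 0 0 -0.18 0 0 0; 30 0 0 -0.26 0 0 0; 30 0 0 -0.3 0 0 0")

```text
time: 4.62
tool_pos: [0.4245, 0.3412, 0.2058]
tool_rot: [0.293, 0.048, 0.955, -0.013]
contact_force: [0.7, -0.0, -1.0]
gripper_width: 0.511
grasp_force: 62.9
```

```bash
python3 st.py "S1*[1,1,0]+[0,0,.25],RP"
```

```text
4.625 [0.4245 0.3412 0.2058] w 0.511 gf 62.91527509689331 F [ 0.7 -0.  -1. ] j [ 0.76 -0.34  2.09 -0.51  1.04 -0.53]
[-0.289  -1.1989  0.0845] [-0.1132  0.3857 -0.376 ]
```

Call:
jog_arm(motion="30 -0.04 -0.12 -0.02 -0.012 0.04 -0.038; 30 -0.07 -0.24 -0.02 -0.023 0.077 -0.075; 30 -0.1 -0.36 0 -0.034 0.116 -0.113; 30 -0.13 -0.48 0.02 -0.045 0.154 -0.15; 30 -0.15 -0.6 0.042 -0.057 0.193 -0.188")

```text
time: 5.25
tool_pos: [0.4674, 0.0416, 0.229]
tool_rot: [0.149, -0.098, 0.984, -0.007]
contact_force: [2.1, -0.4, -0.9]
gripper_width: 0.513
grasp_force: 62.9
```

```bash
python3 st.py "S1*[1,1,0]+[0,0,.25],RP"
```

```text
5.25 [0.4674 0.0416 0.229 ] w 0.513 gf 62.877477407455444 F [ 2.1 -0.4 -0.9] j [-0.1  -0.57  2.15  0.05  1.27 -1.87]
[ 0.0335 -0.6278 -0.0255] [-0.0571  0.1916 -0.1869]
```

Call:
jog_arm(motion="30 0.007 -0.12 -0.005 -0.012 0.04 -0.038; 30 0.014 -0.24 -0.01 -0.023 0.077 -0.075; 30 0.02 -0.36 -0.015 -0.034 0.116 -0.113; 30 0.027 -0.48 -0.02 -0.045 0.154 -0.15; 30 0.033 -0.6 -0.025 -0.057 0.192 -0.187")

```text
time: 5.88
tool_pos: [0.5049, -0.2562, 0.2483]
tool_rot: [-0.002, -0.238, 0.971, 0.0]
contact_force: [0.1, -0.5, 0.1]
gripper_width: 0.514
grasp_force: 62.9
```

```bash
python3 st.py "S1*[1,1,0]+[0,0,.18],RP"
```

```text
5.875 [ 0.5049 -0.2562  0.2483] w 0.514 gf 62.8750741481781 F [ 0.1 -0.5  0.1] j [-0.6  -0.09  1.73 -0.    1.51 -2.65]
[ 0.0065 -0.0269  0.1365] [ 0.0009 -0.0019 -0.0005]
```

Call:
jog_arm(motion="30 0.006 -0.026 0.02 0 -0.002 0; 30 0.006 -0.026 0.06 0 -0.002 0; 30 0.006 -0.026 0.1 0 -0.002 0; 30 0.006 -0.026 0.125 0 -0.002 0; 30 0.006 -0.026 0.137 0 -0.002 0")

```text
time: 6.5
tool_pos: [0.5079, -0.2655, 0.1786]
tool_rot: [0.0, -0.238, 0.971, 0.001]
contact_force: [-0.5, 0.2, -0.5]
gripper_width: 0.515
grasp_force: 62.9
```

```bash
cat > ck.py <<'E'
from h import *
from plant import *
s=state();p,r=s["tool_pos"],Q(s["tool_rot"])
for c in("scene","side"):
    f=grab_frame(c);cv2.imwrite(f"pics/{c}_ck.png",f["color"][:,:,::-1]);W=cloud(f);z=W[...,2]
    near=np.hypot(W[...,0]-S[0],W[...,1]-S[1])<.15
    print(c,[(round(float(d["p"]),2),np.round(d["at"],3).tolist()) for d in place_of(c,"pale1_center")][:4])
    sat=f["color"].max(-1).astype(int)-f["color"].min(-1)
    for lo,hi in((.135,.22),(.112,.13),(.083,.099)):
        k,l,st,ce=cv2.connectedComponentsWithStats((near&(z>lo)&(z<hi)&(sat>30)&(f["color"].max(-1)>120)).astype(np.uint8))
        for i in range(1,k):
            if st[i,4]>40:print(lo,st[i,4],ce[i].round(),rect(W[l==i][:,:2]),round(float(np.median(z[l==i])),4))
E
python3 st.py "S1-[0,0,.008],RP"; python3 ck.py
```

```text
6.5 [ 0.5079 -0.2655  0.1786] w 0.515 gf 62.880942821502686 F [-0.5  0.2 -0.5] j [-0.61 -0.03  1.79  0.    1.39 -2.66]
[ 0.0037 -0.0076  0.1633] [ 0.0012  0.0008 -0.0005]
scene [(0.84, [0.494, 0.238, 0.088]), (0.54, [0.3, 0.41, 0.015])]
0.135 41 [163. 204.] (array([ 454.2, -304.7]), array([28.2, 17.8]), -26.7) 0.2014
0.135 456 [193. 214.] (array([ 529.1, -245.7]), array([86.6, 61.5]), 31.3) 0.2022
0.083 88 [195. 199.] (array([ 427.5, -201.3]), array([45.6, 33.4]), -60.2) 0.0909
0.083 506 [208. 223.] (array([ 527.4, -205.6]), array([140.4,  47. ]), -62.8) 0.0911
0.083 125 [175. 224.] (array([ 469.8, -294.7]), array([45.8, 35.6]), 32.6) 0.0906
side [(0.79, [0.297, 0.218, 0.012]), (0.73, [0.49, 0.236, 0.087]), (0.62, [0.303, 0.409, 0.013])]
0.135 525 [288. 229.] (array([ 490. , -272.8]), array([109.6,  50.8]), 28.2) 0.2015
0.083 195 [271. 226.] (array([ 507.2, -170.4]), array([55.5, 46.5]), -62.1) 0.0903
0.083 104 [299. 236.] (array([ 554. , -258.9]), array([45.8, 26.7]), 26.5) 0.0904
0.083 593 [271. 251.] (array([ 444.3, -250.2]), array([141.2,  48.3]), -63.0) 0.0903
```

Call:
jog_arm(motion="30 0.004 -0.008 0.04 0.001 0 0; 30 0.004 -0.008 0.08 0.001 0 0; 30 0.004 -0.008 0.12 0.001 0 0; 30 0.004 -0.008 0.145 0.001 0 0; 30 0.004 -0.008 0.154 0.001 0 0")

```text
time: 7.32
tool_pos: [0.508, -0.2708, 0.1014]
tool_rot: [0.0, -0.238, 0.971, 0.001]
contact_force: [0.7, 0.1, -0.0]
gripper_width: 0.51
grasp_force: 62.9
```

```bash
python3 st.py "S1-[0,0,.0085],RP"
```

```text
7.325 [ 0.508  -0.2708  0.1014] w 0.51 gf 62.91552543640137 F [ 0.7  0.1 -0. ] j [-0.62  0.05  1.84  0.    1.25 -2.67]
[-0.0011  0.002   0.0099] [ 0.0006  0.0006 -0.0012]
```

Call:
jog_arm(motion="30 -0.001 0.002 0.003 0 0 0; 30 -0.001 0.002 0.006 0 0 0; 30 -0.001 0.002 0.008 0 0 0; 30 -0.001 0.002 0.01 0 0 0; 30 -0.001 0.002 0.01 0 0 0")

```text
time: 7.95
tool_pos: [0.5088, -0.2703, 0.0985]
tool_rot: [0.001, -0.238, 0.971, -0.001]
contact_force: [0.3, 0.1, -0.2]
gripper_width: 0.515
grasp_force: 63.0
```

Call:
jog_arm(motion="30 0 0 0.001 0 0 0; 30 0 0 0.002 0 0 0; 30 0 0 0.003 0 0 0; 30 0 0 0.004 0 0 0; 30 0 0 0.004 0 0 0")

```text
time: 8.57
tool_pos: [0.5091, -0.2702, 0.0977]
tool_rot: [0.001, -0.238, 0.971, -0.001]
contact_force: [-0.7, 2.3, 8.3]
gripper_width: 0.515
grasp_force: 64.0
```

Contact at 8 N. I'll open gently to 75%, then rise.

Call:
jog_arm(motion="60 0 0 0 0 0 0; 68 0 0 0 0 0 0; 75 0 0 0 0 0 0; 75 0 0 0 0 0 0; 75 0 0 -0.01 0 0 0")

```text
time: 9.2
tool_pos: [0.5082, -0.2699, 0.1007]
tool_rot: [0.001, -0.238, 0.971, 0.0]
contact_force: [-0.3, -0.6, -0.4]
gripper_width: 0.75
grasp_force: 0.0
```

Call:
jog_arm(motion="75 0 0 -0.03 0 0 0; 75 0 0 -0.08 0 0 0; 75 0 0 -0.15 0 0 0; 75 0 0 -0.22 0 0 0; 75 0 0 -0.3 0 0 0")

```text
time: 9.82
tool_pos: [0.5081, -0.27, 0.2533]
tool_rot: [0.001, -0.238, 0.971, -0.001]
contact_force: [-0.1, -0.4, 0.2]
gripper_width: 0.75
grasp_force: 0.0
```

```bash
python3 st.py "B+n*.12,RG"; python3 ck.py
```

```text
9.825 [ 0.5081 -0.27    0.2533] w 0.75 gf 0.0 F [-0.1 -0.4  0.2] j [-0.62 -0.08  1.71  0.    1.51 -2.67]
[-0.3252  0.981   0.1307] [ 0.1138 -0.3833  0.3741]
scene [(0.81, [0.297, 0.22, 0.015]), (0.73, [0.496, 0.235, 0.087]), (0.69, [0.464, -0.185, 0.045]), (0.61, [0.299, 0.41, 0.012])]
0.112 593 [187. 223.] (array([ 507.8, -268.6]), array([141.7,  46.8]), 28.3) 0.121
0.083 297 [189. 204.] (array([ 432.5, -222.5]), array([84.5, 47.4]), -61.5) 0.0911
0.083 375 [211. 218.] (array([ 518.7, -209. ]), array([142.8,  69.6]), -64.4) 0.0912
side [(0.84, [0.304, 0.409, 0.015]), (0.82, [0.296, 0.215, 0.01]), (0.79, [0.492, 0.236, 0.086]), (0.39, [0.77, -0.193, 0.001])]
0.112 571 [291. 241.] (array([ 507.5, -271.3]), array([143.1,  45.7]), 27.4) 0.1202
0.083 302 [276. 227.] (array([ 514.1, -183.8]), array([86.7, 47.2]), -62.3) 0.0904
0.083 426 [266. 249.] (array([ 443.7, -250.1]), array([141. ,  47.9]), -62.9) 0.0902
```

First blank is in its slot to within about 1 mm. Back to the rack for B.

Call:
jog_arm(motion="75 -0.01 0.1 -0.02 0 0 0; 75 -0.05 0.21 -0.02 0.02 -0.06 0.06; 75 -0.1 0.32 -0.02 0.035 -0.11 0.11; 75 -0.15 0.43 0 0.045 -0.15 0.15; 75 -0.2 0.53 0.02 0.055 -0.19 0.185")

```text
time: 10.65
tool_pos: [0.4736, 0.0128, 0.2394]
tool_rot: [0.149, -0.098, 0.984, -0.006]
contact_force: [0.6, 0.1, -0.2]
gripper_width: 0.751
grasp_force: 0.0
```

```bash
python3 st.py "B+n*.12,RG"
```

```text
10.65 [0.4736 0.0128 0.2394] w 0.751 gf 0.0 F [ 0.6  0.1 -0.2] j [-0.17 -0.56  2.12  0.07  1.28 -1.95]
[0.0312 0.4681 0.0794] [ 0.0591 -0.1936  0.1867]
```

Call:
jog_arm(motion="75 0.006 0.1 0.016 0.012 -0.039 0.037; 75 0.012 0.2 0.032 0.024 -0.078 0.075; 75 0.019 0.3 0.048 0.036 -0.116 0.112; 75 0.025 0.4 0.064 0.048 -0.155 0.15; 75 0.031 0.468 0.079 0.059 -0.194 0.187")

```text
time: 11.28
tool_pos: [0.4251, 0.2396, 0.1872]
tool_rot: [0.293, 0.046, 0.955, -0.014]
contact_force: [0.6, 1.4, 0.1]
gripper_width: 0.75
grasp_force: 0.0
```

```bash
python3 st.py "B-n*.011,RG"
```

```text
11.275 [0.4251 0.2396 0.1872] w 0.75 gf 0.0 F [0.6 1.4 0.1] j [ 0.56 -0.56  2.27 -0.42  0.98 -0.76]
[-0.0016  0.001   0.2628] [0.0004 0.0005 0.0015]
```

Call:
jog_arm(motion="75 0 0 0.04 0 0 0; 75 -0.001 0.001 0.08 0 0 0; 75 -0.001 0.001 0.12 0 0 0; 75 -0.001 0.001 0.14 0 0 0; 75 -0.001 0.001 0.14 0 0 0")

```text
time: 11.9
tool_pos: [0.4654, 0.2342, 0.1296]
tool_rot: [0.291, 0.046, 0.955, -0.015]
contact_force: [0.3, -0.3, -0.3]
gripper_width: 0.748
grasp_force: 0.0
```

```bash
python3 st.py "B-n*.011,RG"; python3 - <<'E'
from h import *
from plant import *
f=grab_frame("wrist");cv2.imwrite("pics/w2.png",f["color"][:,:,::-1])
W=cloud(f);L=(W-B)@RG
m=(abs(L[...,2]+.0135)<.006)&(abs(L[...,1])<.045)&(abs(L[...,0])<.09)&(f["color"].max(-1)>120)
print(m.sum(),rect(L[m][:,:2]))
E
```

```text
11.9 [0.4654 0.2342 0.1296] w 0.748 gf 0.0 F [ 0.3 -0.3 -0.3] j [ 0.49 -0.39  2.26 -0.44  0.81 -0.75]
[0.0007 0.0042 0.1218] [-0.0008 -0.0017  0.0019]
13634 (array([-0.1,  2.2]), array([140.2,  45.1]), 0.2)
```

View pics/w2.png

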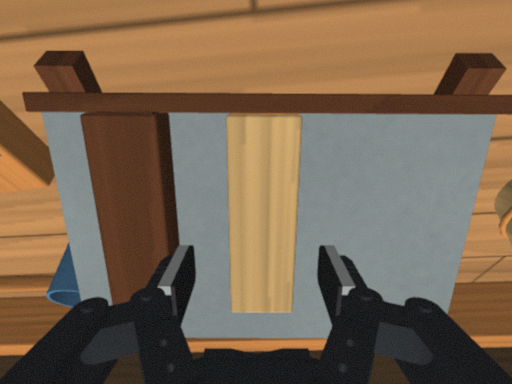

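The wrist view shows pale B at columns 228–300, about 4 mm right of the finger midline at column 256. The dark blank at columns 85–175 is clear. I'll correct and descend.

Call:
jog_arm(motion="75 0 0.007 0.02 0 0 0.001; 75 0.001 0.007 0.06 0 -0.001 0.001; 75 0.001 0.007 0.1 0 -0.001 0.001; 75 0.001 0.007 0.121 0 -0.001 0.001; 75 0.001 0.007 0.121 0 -0.001 0.001")

```text
time: 12.58
tool_pos: [0.4996, 0.2348, 0.0801]
tool_rot: [0.293, 0.047, 0.955, -0.015]
contact_force: [0.2, 0.1, -0.5]
gripper_width: 0.749
grasp_force: 0.0
```

Call:
jog_arm(motion="30 0 0 0 0 0 0; 30 0 0 0 0 0 0; 30 0 0 0 0 0 0; 30 0 0 0 0 0 0; 30 0 0 0 0 0 0")

```text
time: 13.2
tool_pos: [0.5001, 0.2355, 0.082]
tool_rot: [0.294, 0.047, 0.955, -0.014]
contact_force: [-4.8, -0.1, 6.2]
gripper_width: 0.512
grasp_force: 61.8
```

Call:
jog_arm(motion="30 0 0 -0.04 0 0 0; 30 0 0 -0.1 0 0 0; 30 0 0 -0.18 0 0 0; 30 0 0 -0.26 0 0 0; 30 0 0 -0.3 0 0 0")

```text
time: 13.82
tool_pos: [0.4156, 0.2437, 0.2073]
tool_rot: [0.295, 0.046, 0.954, -0.013]
contact_force: [1.0, -0.2, 0.2]
gripper_width: 0.51
grasp_force: 62.7
```

```bash
python3 st.py "S2*[1,1,0]+[0,0,.25],RP"
```

```text
13.825 [0.4156 0.2437 0.2073] w 0.51 gf 62.71848678588867 F [ 1.  -0.2  0.2] j [ 0.58 -0.6   2.26 -0.42  1.03 -0.76]
[-0.1973 -0.8447  0.0289] [-0.114   0.3881 -0.3743]
```

Call:
jog_arm(motion="30 -0.03 -0.08 -0.03 -0.012 0.04 -0.038; 30 -0.05 -0.17 -0.03 -0.023 0.077 -0.075; 30 -0.07 -0.26 -0.02 -0.034 0.116 -0.113; 30 -0.085 -0.34 -0.01 -0.045 0.154 -0.15; 30 -0.1 -0.42 0 -0.057 0.193 -0.188")

```text
time: 14.45
tool_pos: [0.4365, 0.0286, 0.2332]
tool_rot: [0.15, -0.099, 0.984, -0.008]
contact_force: [0.6, -0.0, -1.4]
gripper_width: 0.51
grasp_force: 62.7
```

```bash
python3 st.py "S2*[1,1,0]+[0,0,.25],RP"
```

```text
14.45 [0.4365 0.0286 0.2332] w 0.51 gf 62.6932168006897 F [ 0.6 -0.  -1.4] j [-0.14 -0.67  2.2   0.06  1.32 -1.92]
[ 0.0232 -0.4316 -0.0219] [-0.0582  0.1924 -0.1857]
```

Call:
jog_arm(motion="30 0.005 -0.086 -0.004 -0.012 0.039 -0.037; 30 0.01 -0.17 -0.009 -0.024 0.077 -0.075; 30 0.014 -0.26 -0.013 -0.035 0.116 -0.112; 30 0.019 -0.345 -0.018 -0.047 0.154 -0.149; 30 0.023 -0.42 -0.022 -0.058 0.192 -0.186")

```text
time: 15.08
tool_pos: [0.4628, -0.18, 0.2495]
tool_rot: [-0.0, -0.238, 0.971, -0.0]
contact_force: [0.4, -0.1, 0.1]
gripper_width: 0.51
grasp_force: 62.7
```

```bash
python3 st.py "S2*[1,1,0]+[0,0,.18],RP"
```

```text
15.075 [ 0.4628 -0.18    0.2495] w 0.51 gf 62.69063115119934 F [ 0.4 -0.1  0.1] j [-0.52 -0.27  1.88 -0.    1.53 -2.57]
[ 0.0028 -0.0108  0.1391] [ 0.0001 -0.0005 -0.0002]
```

Call:
jog_arm(motion="30 0.003 -0.009 0.04 0 0 0; 30 0.003 -0.009 0.08 0 0 0; 30 0.003 -0.009 0.12 0 0 0; 30 0.003 -0.009 0.139 0 0 0; 30 0.003 -0.009 0.139 0 0 0")

```text
time: 15.7
tool_pos: [0.4631, -0.1819, 0.1789]
tool_rot: [-0.0, -0.238, 0.971, 0.001]
contact_force: [-0.3, -0.6, -0.5]
gripper_width: 0.515
grasp_force: 62.7
```

```bash
python3 st.py "S2-[0,0,.0085],RP"; python3 - <<'E'
from h import *
from plant import *
# extents of the held blank along its length, from its pale pixels around tool
s=state();p,r=s["tool_pos"],Q(s["tool_rot"])
for c in("scene","side"):
    f=grab_frame(c);L=(cloud(f)-p)@r;C=f["color"]
    sat=C.max(-1).astype(int)-C.min(-1)
    m=(abs(L[...,0])<.1)&(abs(L[...,1])<.03)&(L[...,2]>-.03)&(L[...,2]<.015)&(sat>30)&(C.max(-1)>120)
    q=L[m]*1000;t=q[q[:,2]<-18];print(c,m.sum(),np.percentile(q[:,0],[0,1,99,100]).round(1),np.percentile(q[:,1],[1,99]).round(1),"top",np.median(t[:,2]).round(1))
E
```

```text
15.7 [ 0.4631 -0.1819  0.1789] w 0.515 gf 62.74088501930237 F [-0.3 -0.6 -0.5] j [-0.52 -0.22  1.96  0.    1.4  -2.58]
[ 0.0017 -0.0073  0.1649] [ 0.0008  0.0002 -0.0001]
scene 448 [-69.1 -68.1  71.1  73. ] [-21.6  23.7] top -23.4
side 508 [-64.6 -54.4  74.5  75.2] [-23.6  20.5] top -23.6
```

Call:
jog_arm(motion="30 -0.003 -0.007 0.04 0 0 0; 30 -0.003 -0.007 0.08 0 0 0; 30 -0.003 -0.007 0.12 0 0 0; 30 -0.003 -0.007 0.15 0 0 0; 30 -0.003 -0.007 0.157 0 0 0")

```text
time: 16.42
tool_pos: [0.4666, -0.185, 0.1011]
tool_rot: [0.0, -0.238, 0.971, 0.0]
contact_force: [0.2, -0.7, -0.4]
gripper_width: 0.513
grasp_force: 62.7
```

```bash
python3 st.py "S2-[0,0,.0085],RP"
```

```text
16.425 [ 0.4666 -0.185   0.1011] w 0.513 gf 62.727845907211304 F [ 0.2 -0.7 -0.4] j [-0.53 -0.13  2.01  0.    1.25 -2.58]
[0.0049 0.0016 0.0092] [ 0.0002  0.0005 -0.0006]
```

Call:
jog_arm(motion="30 0 0.001 0.003 0 0 0; 30 0 0.001 0.006 0 0 0; 30 0 0.001 0.009 0 0 0; 30 0 0.001 0.012 0 0 0; 30 0 0.001 0.012 0 0 0")

```text
time: 17.05
tool_pos: [0.4673, -0.185, 0.0979]
tool_rot: [0.001, -0.238, 0.971, -0.0]
contact_force: [-1.3, 2.1, 9.7]
gripper_width: 0.511
grasp_force: 63.9
```

Call:
jog_arm(motion="60 0 0 0 0 0 0; 68 0 0 0 0 0 0; 75 0 0 0 0 0 0; 75 0 0 0 0 0 0; 75 0 0 -0.01 0 0 0")

```text
time: 17.68
tool_pos: [0.4661, -0.1845, 0.1002]
tool_rot: [0.0, -0.238, 0.971, 0.0]
contact_force: [-1.0, -0.3, 0.1]
gripper_width: 0.75
grasp_force: 0.0
```

Call:
jog_arm(motion="75 0 0 -0.03 0 0 0; 75 0 0 -0.08 0 0 0; 75 0 0 -0.15 0 0 0; 75 0 0 -0.22 0 0 0; 75 0 0 -0.3 0 0 0")

```text
time: 18.3
tool_pos: [0.4662, -0.1847, 0.2528]
tool_rot: [0.001, -0.238, 0.971, -0.0]
contact_force: [-0.1, -0.9, -0.6]
gripper_width: 0.751
grasp_force: 0.0
```

Call:
jog_arm(motion="75 0 0.1 -0.05 0 0 0; 75 0 0.2 -0.05 0 0 0; 75 0 0.2 -0.05 0 0 0; 75 0 0.2 -0.05 0 0 0; 75 0 0.2 -0.05 0 0 0")

```text
time: 18.92
tool_pos: [0.4203, -0.0968, 0.2757]
tool_rot: [0.0, -0.238, 0.971, -0.0]
contact_force: [0.3, 0.0, -0.3]
gripper_width: 0.75
grasp_force: 0.0
```

```bash
python3 ck.py;python3 - <<'E'
from plant import *
for t in("dark_center","bucket","cup","plane","mallet","offcuts"):print(t,[d["at"] for d in place_of("scene",t)][:1])
E
```

```text
scene [(0.95, [0.469, -0.187, 0.105]), (0.89, [0.302, 0.409, 0.015]), (0.78, [0.294, 0.223, 0.015])]
0.112 546 [202. 201.] (array([ 464. , -184.6]), array([141.1,  47.8]), 27.9) 0.1211
0.112 598 [187. 223.] (array([ 507.2, -269.5]), array([142.8,  46.3]), 27.1) 0.121
0.083 157 [186. 208.] (array([ 441.2, -241. ]), array([47. , 40.2]), 24.9) 0.0914
0.083 248 [208. 223.] (array([ 518.3, -211.5]), array([139. ,  70.2]), -63.0) 0.0913
side [(0.86, [0.294, 0.22, 0.016]), (0.75, [0.464, -0.184, 0.103]), (0.73, [0.305, 0.411, 0.017])]
0.112 525 [263. 229.] (array([ 464.1, -187.3]), array([142.5,  45.8]), 27.5) 0.1202
0.112 564 [291. 240.] (array([ 507.7, -271.2]), array([143.9,  45.6]), 27.8) 0.1204
0.083 164 [281. 229.] (array([ 514.5, -208.7]), array([69.7, 42.8]), 27.4) 0.0905
0.083 287 [270. 252.] (array([ 444. , -252.1]), array([138.9,  47.8]), -62.6) 0.0903
dark_center [[0.4832, 0.1513, 0.0835]]
bucket [[0.593, 0.5525, 0.0009]]
cup [[0.6853, -0.0185, 0.0008]]
plane [[0.4386, 0.0109, 0.0026]]
mallet [[0.769, -0.1945, 0.0006]]
offcuts [[0.5844, -0.5688, 0.006]]
```

View pics/scene_ck.png

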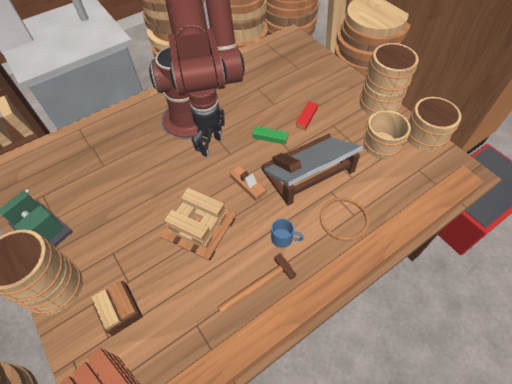

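The picture shows both pale blanks as the third layer at (198,212), only the dark blank left in the rack (288,160), and the bystanders where they were. Both blanks measure within about 2 mm of their slots, so I'm handing in.

```bash
python3 -c "
from plant import *
print(job_done())"
```

```text
the job is handed in; nothing more can be done
None
```

Both pale blanks are laid as the third layer, each within about 2 mm of its slot by camera. The dark blank and the bystanders I re-measured had not moved. The job was handed in at about 19 s, and no verdict was returned.

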